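# Seal the capsule tray and hold its cover pressed

### The arm

A 6-joint arm with a two-finger parallel gripper is mounted at the origin on the work surface. World frame = base frame: x ahead of the robot, y to its left, z up, the work surface at z = 0. Lengths are in m, angles in degrees, forces in N, time in s.
With the tool pointing down it reaches from about 0.25 to 0.725 m from the base axis. Payload 9.7 kg.
Tool frame: the origin (TCP) lies at the very end of the fingers, on their centre line; the grasp point (between the pads) lies 19 mm behind it (bot.grip_point_offset is the z of the grasp point in the tool frame, in m); z points along the fingers, x is the direction in which the jaws open and shut, and the axes are right-handed (so a half turn about z gives the same grasp; the last joint's range is limited). The gripper opens to 85 mm and grips with 20 to 120 N. Pads are 22 mm wide; open, the fingers measure 114 mm over their backs; the gripper's body (76 mm by 85 mm) begins 54 mm behind the grasp point. The pads swing forward as they close: fully open they stand 13 mm farther back than shut.
Start: joints at [64.973, 4.979, 10.078, 95.1, 0, 90], TCP at [0.233, 0.498, 0.231] pointing down, gripper open.
Joint ranges: [-179.16, 179.16], [-48.56, 103.87], [-65.8, 70.77], [-126.05, 130.52], [-82.76, 87.17], [-180, 180]. Speed limits (degrees/s): [127.2, 127.2, 147.25, 180, 180, 180].

### API

Orientations are given as [roll, pitch, yaw] about the fixed x, y, z axes, in that order (R = Rz(yaw) Ry(pitch) Rx(roll)).
In Python, from workcell import get_obs, viewer, job_done, bot gives the robot as it stands.
- The arm moves only by the shell command python3 -m handwheel 'ROWS' [FORCE]. ROWS is JSON, a list of rows, each a list of 5 numbers: the closure, from 0 (fully open) to 1 (shut), then the shift along the world's x, y, z in m, then the turn about the world's z in degrees. A call has 1 to 5 rows; each row is the pose to reach, as a shift and turn from the pose measured when the call began; what a row does not reach only later rows make up. A row lasts 1/10 s, in which the tool goes at most 50 mm and 8.59 degrees, less where a joint would pass 70% of its speed; a pose out of reach is approached as far as the arm can. A call with a gripper value outside its range is refused whole. The fingers move at their own pace and stop on an object; FORCE is the grip in N (left out, the last holds). Time passes only in rows, so rows that repeat a pose let the fingers close. It gives the time, the measured TCP pose, the force and the opening at its end, in the units of the state.
- get_obs(): the state, without advancing time (a new reading comes with each control period).
- viewer.camera(name): name is "scene" or "top" or "wrist"; returns a dict with "color" (400x640x3 uint8, blue, green, red), "K" (3x3 intrinsics, pixels), "origin" and "orientation" of the camera in the world. Camera axes: x right, y down, z forward; pixel columns grow to the right and rows downward; lengths in m; the calibration is good to about 2 mm. A picture is of the moment at which its call begins. There is no depth.
- job_done(): hands the job in, once; it reports no verdict.
The state is a dict: "time": time; "q": joint angles; "qd": joint speeds; "joint_efforts": joint torques, N m; "ee_pos": TCP position; "tcp_rot": TCP orientation; "wrist_force": force on the tool from outside, world axes, zero at the start; "torque": the same for the moment, N m; "opening": finger opening in m.
Only numpy, scipy, OpenCV 4.12 (cv2) and the standard library are available. Lean on these libraries where they do the work, as an engineer would, in place of code of your own. Each camera call takes 0.05 s, during which the arm holds its last target.

### The job

Close up the capsule powder tray: first push the red sleeve fully down onto the tray's steel vent spigot and let go of it; then take the aluminium cover plate by its black rib, tuck its edge well under the orange lap strip without lifting the strip, square with the tray and centred on the blue sprung seal, and press it down flat and firmly so that the seal is pushed down. Finish while still holding the plate pressed down, with all the bottles and the carton left where they stand.

Things in the scene. Friction and masses are not known exactly. Their poses are not given: they have to be found in the camera images.
- tray: The capsule powder tray, a white box fixed to the bench, 156 x 128 mm, about 60 mm high in all. Origin: centre of its underside on the bench. +x points to the side with the orange lap strip, +y to the side block with the spigot. Inside its rim lies the blue seal frame; at +x = 66 mm a back stop (top 46 mm above the bench) ends the seat.
- seat (a point): Centre of the blue seal frame's top face when it is up, 40 mm above the bench, straight above the tray's origin, same axes. The frame measures 116 (x) x 100 (y) mm with a rectangular hole in the middle. The cover plate belongs here: pushed against the back stop its centre is 6 mm to the +x side of this point.
- seal (a joint): Travel of the sprung seal frame, m: 0 up, 0.004 fully down. It starts to yield at about 3 N in all and is fully down at 11 N (spring 2 N/mm); the plate's own weight does not press it down. It moves straight down and stays level.
- lap_edge (a point): Middle of the lower edge of the orange lap strip, 36 mm to +x of the tray's origin, 48 mm above the bench, so 8 mm above the raised seal. The strip is 114 mm wide (y), 2.5 mm thick, and reaches from here 32 mm back to its hinge, level; from here towards -x a nose turned up by about 35 degrees reaches another 8 mm and leaves a mouth 12 mm high.
- lap (a joint): Angle of the lap strip, rad: 0 lying in its place, growing as it is lifted. It is hinged on the tray's +x side, light (50 g) and falls back by its weight.
- spigot_foot (a point): Foot of the steel vent spigot: on its axis, on top of the side block, 30 mm above the bench, 95 mm to +y of the tray's origin. The spigot stands upright, 22 mm in diameter, 32 mm tall, its top rim chamfered 3 mm.
- plate_grip (a point): Centre of the black grip rib on the cover plate, 22.5 mm above the plate's underside. The plate is aluminium, 120 (x) x 100 (y) x 5 mm, 150 g; the rib stands in its middle, 36 (x) x 16 (y) mm, its top 40 mm above the underside. Starts flat on the bench. The plate is the same both ways round: either 100 mm edge may go under the strip.
- sleeve_mid (a point): Centre of the red blanking sleeve, half-way up. A rigid cylinder, 36 mm outside diameter, 48 mm tall, open below with a bore of 25 mm diameter and 43 mm deep, closed on top, 40 g. Starts upright on the bench, open end down. Fully home its foot rests on the side block.
- plate: The cover plate itself; its origin lies at the centre of its underside, x along the rib (the 120 mm way), z up.
- sleeve: The red sleeve itself; its origin lies at the centre of its open lower end, z up.
- white0: White plastic bottle, 40 mm diameter, 115 mm tall; origin at its foot. To be left alone.
- white1: Another such white bottle.
- white2: Another such white bottle.
- amber0: Small amber glass bottle with a red cap, 30 mm diameter, 66 mm tall; origin at its foot. To be left alone.
- amber1: Another such amber bottle.
- carton: Small white and red carton, 45 x 100 x 40 mm; origin at its underside. To be left alone.
Things that resemble listed ones, but are neither listed nor needed, are in the scene too. Of the things that look like the plate, the smaller one is meant.

How it is judged (in metres and radians):
On the way, in this order (a step that is already met when the one before it is completed fails the run):
1. the red sleeve is fully home on the spigot and let go (horizontal distance between sleeve_mid and spigot_foot below 0.004 m and height (world z) of sleeve_mid below 0.0575 m and angle between sleeve's own z axis and vertical below 0.09 rad and contact force between the fingers and sleeve below 0.05 N), for 0.2 s.
2. the plate's edge is tucked under the lap strip (x of plate_grip in the frame of tray between -0.012 and 0.01 m and y of plate_grip in the frame of tray between -0.008 and 0.008 m and z of plate_grip in the frame of tray below 0.0665 m and angle between the x axis of plate and the x axis of tray, either way round below 0.1 rad), for 0.2 s.
At the end, for the whole second after the job is handed in: Sleeve upright on the spigot, home to 3.5 mm. Plate held by the fingers, at least 12 mm under the strip, within 8 mm sideways and 0.10 rad of square, level within 0.05 rad, still; seal pushed down at least 1.5 mm; strip lying down (under 0.12 rad) (all of step 2 and horizontal distance between sleeve_mid and spigot_foot below 0.004 m and height (world z) of sleeve_mid below 0.0575 m and angle between sleeve's own z axis and vertical below 0.09 rad and angle between plate's own z axis and vertical below 0.05 rad and value of joint seal above 0.0015 m and contact force between the fingers and plate above 1 N and value of joint lap below 0.12 rad and linear speed of plate below 0.02 m/s); the arm keeps its last pose, push and grip.
It fails at once if the lap strip is lifted by more than 0.15 rad (value of joint lap above 0.15 rad).
It fails at once if a bottle or the carton is pushed more than 40 mm or knocked over (distance of any of white0, white1, white2, amber0, amber1, carton from where it was at the start of the episode above 0.04 m or angle between any of white0, white1, white2, amber0, amber1, carton's own z axis and vertical above 0.5 rad).
It also fails if it takes over 64 s, if anything falls off the work surface, if the arm or the gripper's body presses on something with over 40 N, if the wrist force passes 120 N, or if a joint passes its speed limit or range.

## Working session

There is one attempt and no reset: what is moved stays moved. The work goes in short steps, Python scripts to look and compute and a shell command to move; the robot and the scene stay as the last step left them, time stands still between calls to the robot, and variables do not carry over. Pictures are saved under pics/ and viewed, and the job is handed in when it is done.

```bash
ls; mkdir -p pics; python3 - <<'E'
from workcell import get_obs, viewer, bot
import cv2
o=get_obs(); print({k:o[k] for k in('time','ee_pos','tcp_rot','opening')})
for n in("scene","top","wrist"):
    c=viewer.camera(n); cv2.imwrite(f'pics/a_{n}.png',c['color']); print(n,c['K'],c['origin'],c['orientation'])
E
```

```text
pics
{'time': 0.0, 'ee_pos': array([0.23258291, 0.49816151, 0.23057199]), 'tcp_rot': array([-1.79998777e+02,  7.55668590e-02,  6.49710796e+01]), 'opening': 0.08530684050174535}
scene [[379.95703086   0.         327.08815279]
 [  0.         379.95703086 197.55189026]
 [  0.           0.           1.        ]] [0.9368503  0.19075671 0.78465389] [-145.23467499    0.84677134  112.25151601]
top [[449.64934079   0.         313.03272099]
 [  0.         449.64934079 199.09629232]
 [  0.           0.           1.        ]] [ 0.31407014 -0.02127258  1.13577629] [-173.05759552    1.10789179  -89.68019097]
wrist [[353.71869693   0.         321.71356674]
 [  0.         353.71869693 201.47647714]
 [  0.           0.           1.        ]] [0.15513607 0.5332607  0.37338683] [1.60979252e+02 8.86162078e-02 6.49893759e+01]
```

View pics/a_scene.png

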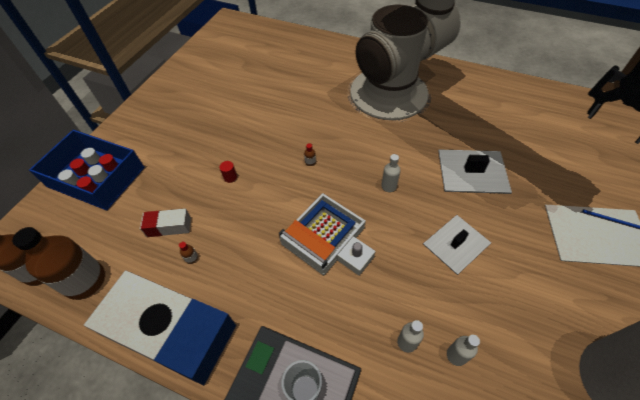

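View pics/a_top.png

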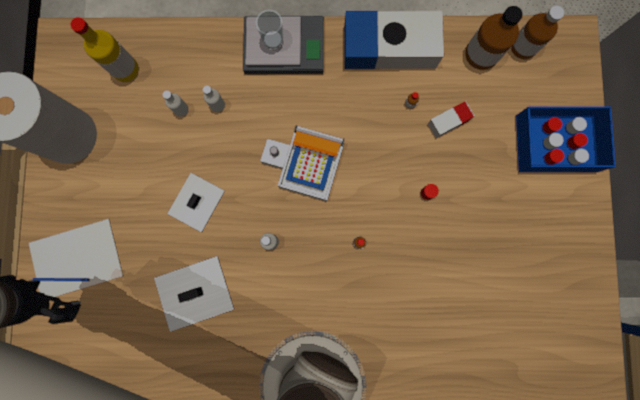

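View pics/a_wrist.png

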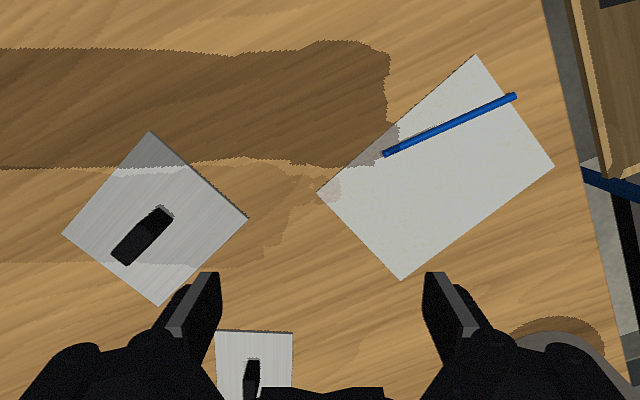

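```bash
cat > h.py <<'E'
import numpy as np, cv2
from scipy.spatial.transform import Rotation as R
from scipy.optimize import least_squares
def cam(c): return c['K'],np.array(c['origin']),R.from_euler('xyz',c['orientation'],degrees=True).as_matrix()
def proj(c,p):
    K,o,M=cam(c); v=(np.atleast_2d(p)-o)@M; u=v@K.T; return u[:,:2]/u[:,2:]
def onz(c,uv,z):
    K,o,M=cam(c); uv=np.atleast_2d(uv); d=np.c_[uv,np.ones(len(uv))]@np.linalg.inv(K).T@M.T
    return o+d*((z-o[2])/d[:,2:])
def tri(obs): # [(cam,uv),...]
    f=lambda p:np.concatenate([proj(c,p)[0]-uv for c,uv in obs])
    r=least_squares(f,[0.4,0,0.03]); return r.x,np.abs(r.fun).max()
def crop(img,x0,y0,x1,y1,s,name):
    im=cv2.resize(img[y0:y1,x0:x1],None,fx=s,fy=s,interpolation=cv2.INTER_CUBIC); cv2.imwrite('pics/'+name,im)
E
python3 - <<'E'
from h import *
t=cv2.imread('pics/a_top.png'); s=cv2.imread('pics/a_scene.png')
crop(t,160,110,360,250,4,'b_top.png'); crop(s,210,130,500,290,2.7,'b_scene.png')
a=cv2.resize(t[165:215,405:455],None,fx=8,fy=8,interpolation=2);b=cv2.resize(s[145:195,203:253],None,fx=8,fy=8,interpolation=2)
cv2.imwrite('pics/b_sl.png',np.hstack([a,b]))
E
```

```text
(no output)
```

View pics/b_top.png

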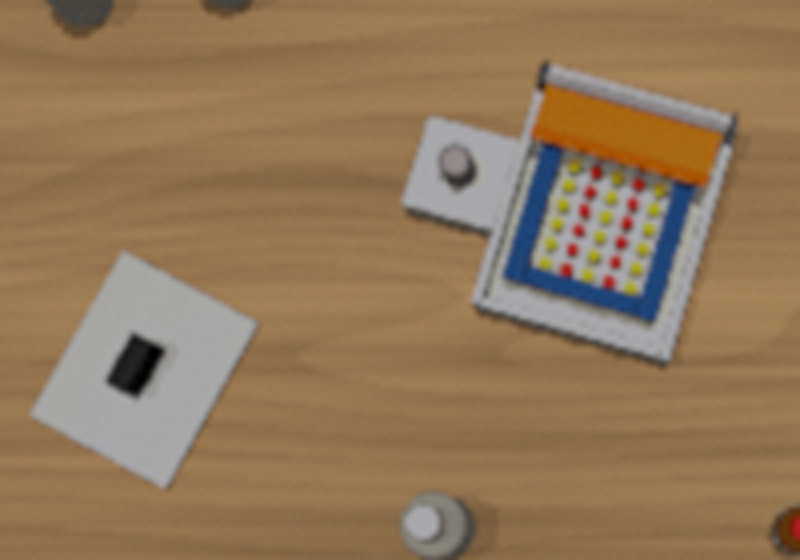

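View pics/b_scene.png

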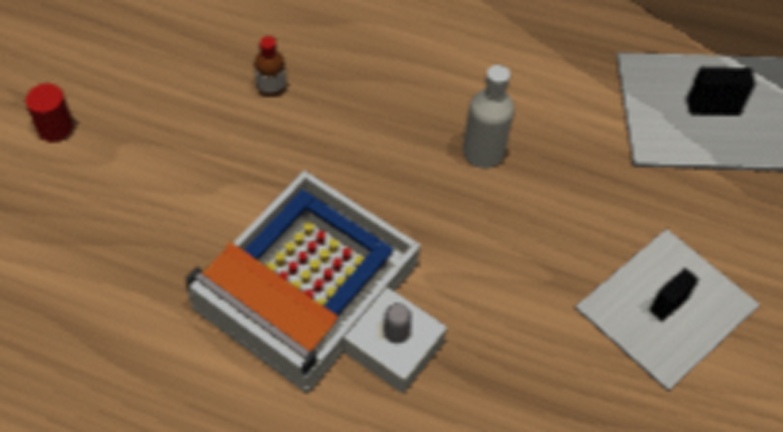

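View pics/b_sl.png

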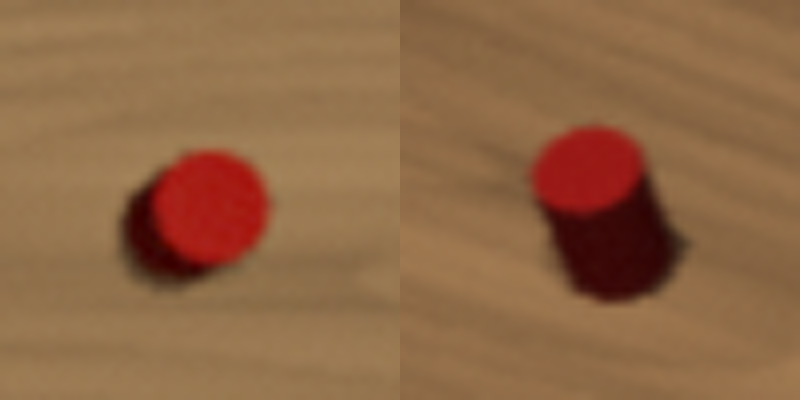

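```bash
cat > m1.py <<'E'
from h import *
import pickle
from workcell import viewer
t=viewer.camera('top'); s=viewer.camera('scene')
T=lambda x,y:np.array([(x+.5)/4-.5+160,(y+.5)/4-.5+110]); S=lambda x,y:np.array([(x+.5)/2.7-.5+210,(y+.5)/2.7-.5+130])
TS=lambda x,y:np.array([(x+.5)/8-.5+405,(y+.5)/8-.5+165]); SS=lambda x,y:np.array([(x-400+.5)/8-.5+203,(y+.5)/8-.5+145])
print('sleeve top',tri([(t,TS(211,208)),(s,SS(588,170))]))
print('spigot top',tri([(t,T(457,159)),(s,S(397,311))]))
A=[(125,252),(258,325),(167,487),(32,413)]; P=onz(t,[T(*a) for a in A],.005)
print('plate top',P,[np.linalg.norm(P[i]-P[i-1]) for i in range(4)],P.mean(0))
A=[(668,230),(758,305),(670,388),(578,307)]; P2=onz(s,[S(*a) for a in A],.005)
print('plate scene',P2,[np.linalg.norm(P2[i]-P2[i-1]) for i in range(4)],P2.mean(0))
print('rib',tri([(t,T(143,353)),(s,S(677,287))]))
for n,a,b in [('farL',(473,300),(420,243)),('nearR',(668,359),(306,172)),('oraL',(534,137),(335,318)),('oraR',(705,184),(234,247))]:
    print(n,tri([(t,T(*a)),(s,S(*b))]))
A=[(505,278),(655,322)]; print('seal near corners',onz(t,[T(*a) for a in A],.04))
E
python3 m1.py
```

```text
sleeve top (array([ 0.46915058, -0.28760625,  0.04459878]), np.float64(0.3598407338313052))
spigot top (array([0.56682693, 0.09623839, 0.06227296]), np.float64(0.13283784521513553))
plate top [[0.51906917 0.31523762 0.005     ]
 [0.47204155 0.22817922 0.005     ]
 [0.36867847 0.28278065 0.005     ]
 [0.41520648 0.37062423 0.005     ]] [np.float64(0.11770783169758307), np.float64(0.09894827347791331), np.float64(0.1168984306246122), np.float64(0.09940497665646858)] [0.44374892 0.29920543 0.005     ]
plate scene [[0.37171079 0.28523759 0.005     ]
 [0.41851569 0.37069803 0.005     ]
 [0.52139514 0.31663669 0.005     ]
 [0.47689529 0.22989737 0.005     ]] [np.float64(0.11885419455330201), np.float64(0.09743811736496899), np.float64(0.11621879507055248), np.float64(0.09748818693267212)] [0.44712923 0.30061742 0.005     ]
rib (array([0.44912731, 0.29603275, 0.03770606]), np.float64(1.6861672196736492))
farL (array([0.48395688, 0.08842641, 0.03418615]), np.float64(0.0684115152502045))
nearR (array([ 0.44799919, -0.0324513 ,  0.02913632]), np.float64(0.15332638334257354))
oraL (array([0.58403511, 0.05038618, 0.04828479]), np.float64(0.07314069991980432))
oraR (array([ 0.55401683, -0.0540374 ,  0.04803147]), np.float64(0.46765705084396814))
seal near corners [[ 0.49691117  0.06807839  0.04      ]
 [ 0.46971796 -0.02466266  0.04      ]]
```

```bash
python3 -m handwheel '[[0,0.22,-0.45,0.02,-81],[0,0.22,-0.45,0.02,-81],[0,0.22,-0.45,0.02,-81],[0,0.22,-0.45,0.02,-81],[0,0.22,-0.45,0.02,-81]]' 40
```

```text
time: 0.75
ee_pos: [0.3427, 0.2721, 0.2412]
tcp_rot: [-180.0, -0.0, 21.7]
wrist_force: [1.3, 0.2, 0.4]
opening: 0.0852
```

```bash
python3 -m handwheel '[[0,0.13,-0.27,0.02,-38],[0,0.13,-0.27,0.02,-38],[0,0.13,-0.27,0.02,-38],[0,0.13,-0.27,0.02,-38],[0,0.13,-0.27,0.02,-38]]'
python3 -m handwheel '[[0,0.02,-0.05,0.0,0],[0,0.02,-0.05,0.0,0],[0,0.02,-0.05,0.0,0]]'
python3 - <<'E'
from h import *; from workcell import viewer,get_obs
import pickle
c=viewer.camera('wrist'); cv2.imwrite('pics/c1.png',c['color']); pickle.dump(c,open('c1.pkl','wb')); o=get_obs(); print(o['ee_pos'],o['tcp_rot'],c['origin'])
E
```

```text
time: 1.25
ee_pos: [0.4506, 0.0469, 0.2581]
tcp_rot: [-180.0, -0.0, -16.6]
wrist_force: [1.3, 1.8, 0.7]
opening: 0.0857
time: 1.55
ee_pos: [0.4707, -0.0044, 0.2577]
tcp_rot: [-180.0, 0.0, -16.8]
wrist_force: [-0.1, -0.3, -0.7]
opening: 0.0855
[ 0.47045723 -0.00319209  0.25786569] [-1.79963366e+02 -9.24017661e-04 -1.67195722e+01] [0.49375463 0.07542571 0.40045711]
```

View pics/c1.png

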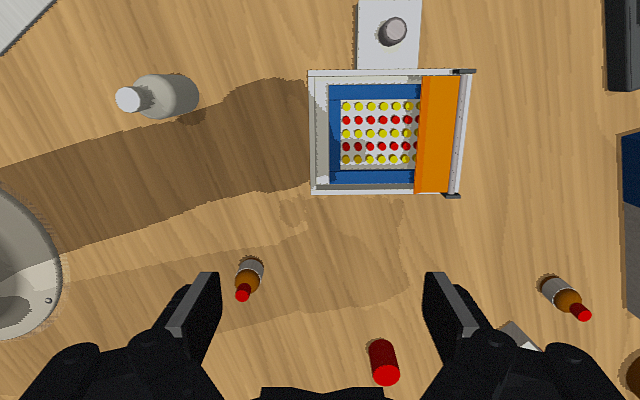

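```bash
python3 - <<'E'
from h import *
t=cv2.imread('pics/c1.png'); crop(t,295,5,485,205,3,'c1a.png'); crop(t,350,325,420,395,6,'c1b.png')
E
```

```text
(no output)
```

View pics/c1a.png

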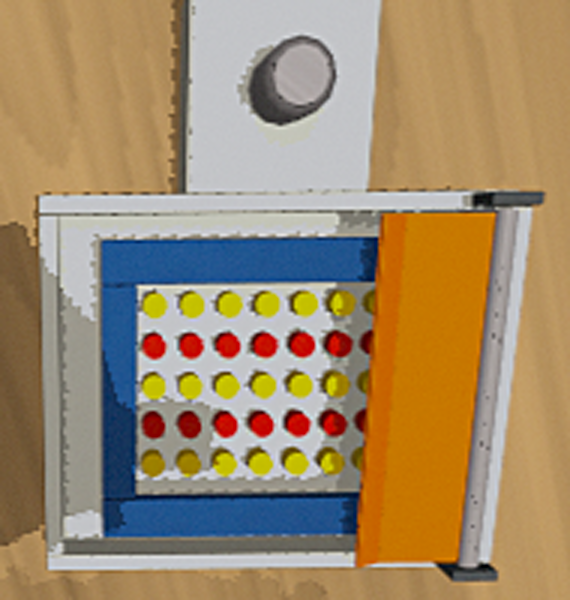

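View pics/c1b.png

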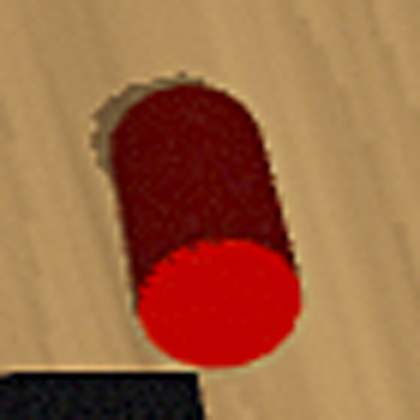

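```bash
cat > m2.py <<'E'
from h import *
import pickle
exec(open('m1.py').read().split("print('sleeve")[0])
c1=pickle.load(open('c1.pkl','rb'))
W=lambda x,y:np.array([(x+.5)/3-.5+295,(y+.5)/3-.5+5]); W2=lambda x,y:np.array([(x+.5)/6-.5+350,(y+.5)/6-.5+325])
pts=[(t,T(457,159),(0,95,62)),(s,S(397,311),(0,95,62)),(c1,W(302,74),(0,95,62)),
 (c1,W(104,240),(-58,50,40)),(c1,W(104,537),(-58,-50,40)),(c1,W(383,213),(29.4,57,52.6)),(c1,W(357,567),(29.4,-57,52.6)),
 (t,T(505,278),(-58,50,40)),(t,T(655,322),(-58,-50,40)),(t,T(534,137),(29.4,57,52.6)),(t,T(705,184),(29.4,-57,52.6))]
def P(x,m):
    m=np.array(m)/1000; r=R.from_euler('z',x[2]).as_matrix(); return r@m+[x[0],x[1],0]
f=lambda x:np.concatenate([(proj(c,P(x,m))[0]-uv)/(c['K'][0,0]) *1000 for c,uv,m in pts])
r=least_squares(f,[.52,.01,-.28],loss='soft_l1')
x=r.x; print(x[:2],np.degrees(x[2])); print(f(x).reshape(-1,2).round(1))
print('spigot',P(x,(0,95,30)))
print('spigot top tri',tri([p[:2] for p in pts[:3]]))
print('wrist+top spigot',tri([pts[0][:2],pts[2][:2]]))
print('sleeve tri3',tri([(t,TS(211,208)),(s,SS(588,170)),(c1,W2(220,303))]))
E
python3 m2.py
```

```text
[0.54025177 0.00501576] -16.15578824179198
[[ 0.3  0.1]
 [ 0.4  0. ]
 [ 0.1  0.4]
 [-2.9 -0.2]
 [-1.5  0.8]
 [ 1.4  0.1]
 [ 0.3 -2. ]
 [-1.  -1.4]
 [ 2.  -0.8]
 [-1.2 -1.3]
 [ 2.6  0.8]]
spigot [0.56668553 0.09626409 0.03      ]
spigot top tri (array([0.5666859 , 0.09635027, 0.06207109]), np.float64(0.1880963421863271))
wrist+top spigot (array([0.56570384, 0.09610762, 0.0664992 ]), np.float64(0.010072409050764008))
sleeve tri3 (array([ 0.4695807 , -0.28720331,  0.04776123]), np.float64(0.6046518553679903))
```

```bash
python3 -m handwheel '[[0,0,-0.284,-0.1,0.5],[0,0,-0.284,-0.1,0.5],[0,0,-0.284,-0.1,0.5],[0,0,-0.284,-0.1,0.5],[0,0,-0.284,-0.1,0.5]]'
python3 -m handwheel '[[0,0,-0.04,0,0],[0,0,-0.04,0,0],[0,0,-0.04,0,0]]'
python3 - <<'E'
from h import *; from workcell import viewer,get_obs
import pickle
c=viewer.camera('wrist'); cv2.imwrite('pics/c2.png',c['color']); pickle.dump(c,open('c2.pkl','wb')); o=get_obs(); print(o['ee_pos'],o['tcp_rot'],c['origin'])
print(proj(c,[[.4695,-.2872,.048],[.4695,-.2872,0]]))
E
```

```text
time: 2.2
ee_pos: [0.4705, -0.2389, 0.1746]
tcp_rot: [-180.0, -0.1, -15.9]
wrist_force: [0.8, 0.4, 0.7]
opening: 0.0852
time: 2.5
ee_pos: [0.4708, -0.2781, 0.1745]
tcp_rot: [-179.9, -0.1, -15.9]
wrist_force: [-0.7, 0.6, 0.0]
opening: 0.0852
[ 0.47093106 -0.27756695  0.17480892] [-1.79936672e+02 -9.25911193e-02 -1.58273054e+01] [ 0.49223643 -0.19800815  0.31734384]
[[324.4842983  200.78831659]
 [324.04809134 184.15745035]]
```

View pics/c2.png

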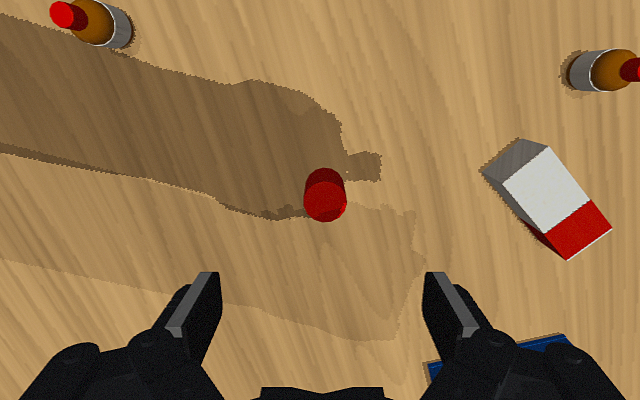

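```bash
python3 -m handwheel '[[0,-0.0014,-0.0096,-0.04,0],[0,-0.0014,-0.0096,-0.08,0],[0,-0.0014,-0.0096,-0.12,0],[0,-0.0014,-0.0096,-0.145,0],[0,-0.0014,-0.0096,-0.162,0]]'
python3 -m handwheel '[[0,0,0,0,0],[1,0,0,0,0],[1,0,0,0,0],[1,0,0,0,0],[1,0,0,0,0]]' 35
python3 -m handwheel '[[1,0,0,0,0],[1,0,0,0,0]]'
```

```text
time: 3.05
ee_pos: [0.4693, -0.2846, 0.0111]
tcp_rot: [-179.9, 0.0, -15.7]
wrist_force: [-0.2, 0.2, -0.0]
opening: 0.0855
time: 3.55
ee_pos: [0.4701, -0.2848, 0.0126]
tcp_rot: [-179.9, -0.1, -15.7]
wrist_force: [-0.0, 1.5, 4.1]
opening: 0.0355
time: 3.75
ee_pos: [0.4703, -0.285, 0.0131]
tcp_rot: [-179.9, -0.2, -15.7]
wrist_force: [-0.9, -0.6, -0.4]
opening: 0.0353
```

```bash
python3 -m handwheel '[[1,0,0,0.05,0],[1,0,0,0.1,0],[1,0.02,0.03,0.135,0],[1,0.03,0.08,0.135,0],[1,0.04,0.13,0.135,0]]'
python3 -m handwheel '[[1,0.06,0.25,0,-0.3],[1,0.06,0.25,0,-0.3],[1,0.06,0.25,0,-0.3],[1,0.06,0.25,0,-0.3],[1,0.06,0.25,0,-0.3]]'
python3 - <<'E'
from h import *; from workcell import viewer,get_obs
import pickle
o=get_obs(); print(o['ee_pos'],o['tcp_rot'],o['opening'])
for n in('wrist','scene','top'):
  c=viewer.camera(n); cv2.imwrite(f'pics/d_{n}.png',c['color']); pickle.dump(c,open(f'd_{n}.pkl','wb'))
o=get_obs(); print(o['ee_pos'],o['tcp_rot'],o['opening'])
E
```

```text
time: 4.25
ee_pos: [0.5107, -0.1567, 0.1495]
tcp_rot: [-179.9, -0.3, -15.8]
wrist_force: [1.1, 0.1, -0.8]
opening: 0.0354
time: 4.75
ee_pos: [0.569, 0.0876, 0.1496]
tcp_rot: [-179.9, -0.3, -16.1]
wrist_force: [1.2, 0.0, -0.1]
opening: 0.0355
[0.5689535  0.08760151 0.14958551] [-179.93144121   -0.33075191  -16.08430952] 0.03552962908233397
[0.56890734 0.08828627 0.14891036] [-179.94719578   -0.26879763  -15.83439759] 0.03579275462392998
```

View pics/d_wrist.png

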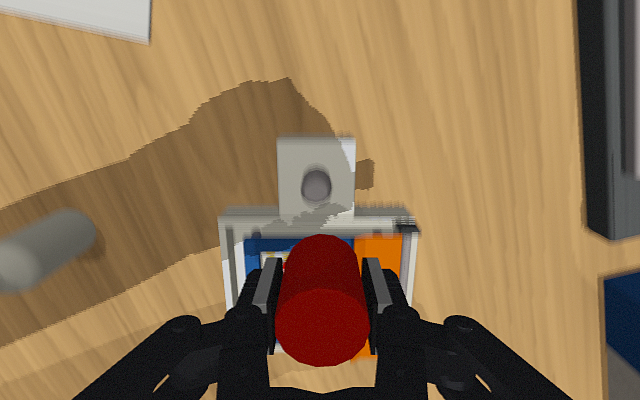

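View pics/d_scene.png

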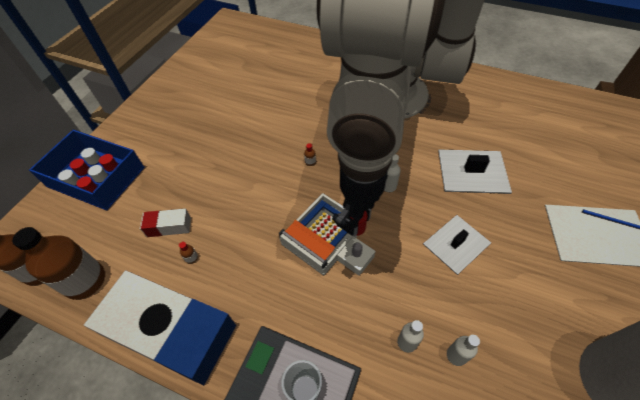

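```bash
python3 -m handwheel '[[1,-0.002,0.010,-0.02,0],[1,-0.002,0.010,-0.02,0],[1,-0.002,0.010,-0.02,0]]'
cat > look.py <<'E'
from h import *; from workcell import viewer,get_obs
import pickle,sys
o=get_obs(); print(o['ee_pos'],o['tcp_rot'],o['opening'],o['wrist_force'],o['time'])
for n in sys.argv[2:]:
  c=viewer.camera(n); cv2.imwrite(f'pics/{sys.argv[1]}_{n}.png',c['color']); pickle.dump(c,open(f'{sys.argv[1]}_{n}.pkl','wb'))
E
python3 look.py e wrist; python3 - <<'E'
from h import *
import pickle
c=pickle.load(open('e_wrist.pkl','rb')); crop(c['color'],220,130,420,380,3,'e1.png'); crop(cv2.imread('pics/d_scene.png'),330,180,400,280,5,'e2.png')
E
```

```text
time: 5.2
ee_pos: [0.5666, 0.0973, 0.1289]
tcp_rot: [-180.0, -0.2, -15.9]
wrist_force: [0.4, 0.1, 0.0]
opening: 0.0357
[0.56657556 0.09726218 0.12893969] [-179.98410791   -0.22795323  -15.87469879] 0.035720718217689185 [0.44758636 0.14546291 0.00328138] 5.2
```

View pics/e1.png

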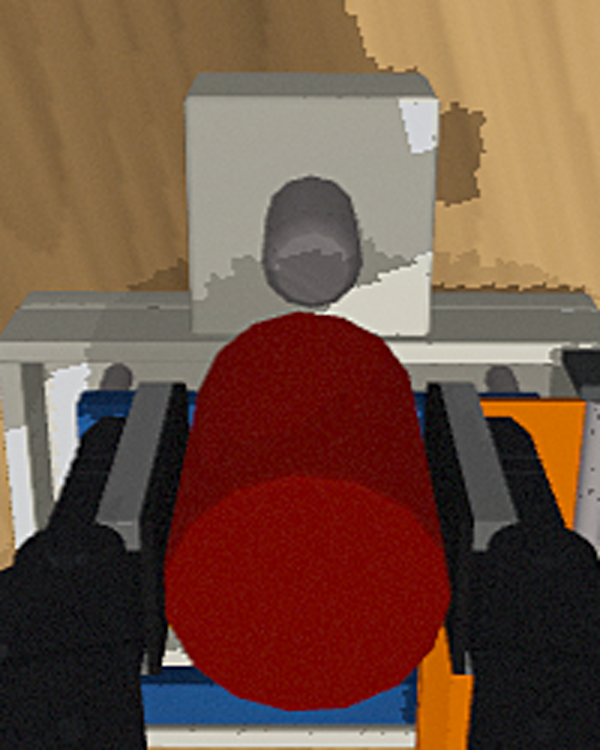

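View pics/e2.png

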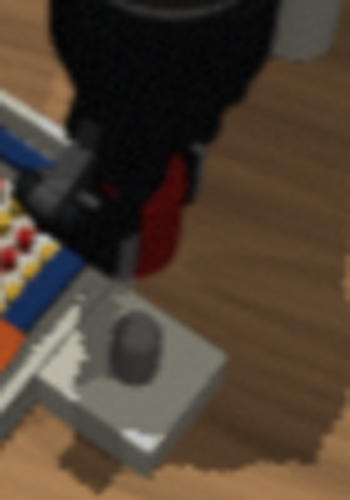

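```bash
python3 - <<'E'
from h import *
import pickle
c=pickle.load(open('e_wrist.pkl','rb'))
W=lambda x,y:np.array([(x+.5)/3-.5+220,(y+.5)/3-.5+130])
for z in(.162,.164,.166):
  print('sleeve axis',onz(c,W(307,594),z))
  P=onz(c,[W(165,578),W(449,578)],z); print('width',np.linalg.norm(P[0]-P[1]))
print('spigot',onz(c,W(312,267),.062),W(312,267))
# predicted rims
def ring(p,r): a=np.linspace(0,2*np.pi,24); return np.array(p)+np.c_[r*np.cos(a),r*np.sin(a),0*a]
I=c['color'].copy()
I=cv2.resize(I[130:380,220:420],None,fx=3,fy=3)
def draw(p,r,col):
  for u in proj(c,ring(p,r)): q=((u+.5-[220,130])*3).astype(int); cv2.circle(I,tuple(q.tolist()),2,col,-1)
draw((.5667,.0963,.062),.008,(0,255,0));draw((.5667,.0963,.059),.011,(0,255,255));draw((.5667,.0963,.03),.011,(0,255,255))
draw((.566,.0953,.164),.018,(0,255,0));draw((.566,.0953,.116),.018,(0,255,0))
cv2.imwrite('pics/e3.png',I)
E
```

```text
sleeve axis [[0.56420873 0.09305043 0.162     ]]
width 0.03520274747950112
sleeve axis [[0.56463661 0.09459224 0.164     ]]
width 0.03456090989117099
sleeve axis [[0.56506449 0.09613406 0.166     ]]
width 0.033919072302840865
spigot [[0.5667295  0.09633329 0.062     ]] [323.66666667 218.66666667]
```

View pics/e3.png

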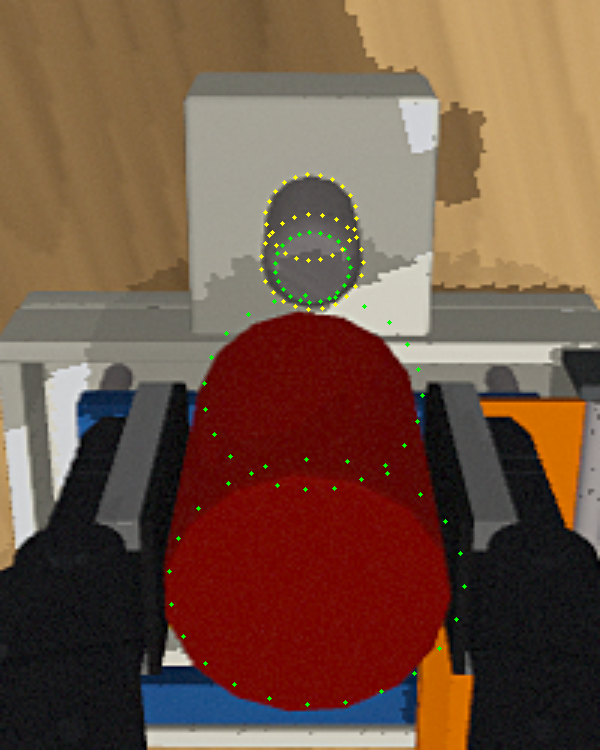

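```bash
python3 - <<'E'
from h import *
import pickle
c=pickle.load(open('e_wrist.pkl','rb'))
a=np.linspace(0,2*np.pi,181); ring=np.c_[.018*np.cos(a),.018*np.sin(a),0*a]
def f(p):
  p=np.array(p); t=(proj(c,ring+p)+.5-[220,130])*3-.5; b=(proj(c,ring+p-[0,0,.048])+.5-[220,130])*3-.5
  return np.array([t[:,0].min()-165,t[:,0].max()-449.5,t[:,1].max()-712,t[:,1].min()-475,b[:,1].min()-313, ])
r=least_squares(f,[.565,.094,.162]); print(r.x,r.fun)
E
```

```text
[0.5637253  0.09117243 0.16050548] [-0.04313809  0.04318996 -0.4070333   0.83888519 -0.6304622 ]
```

```bash
python3 look.py f scene top; python3 - <<'E'
from h import *
import pickle
c=pickle.load(open('f_scene.pkl','rb'))
a=np.linspace(0,2*np.pi,49); ring=np.c_[.018*np.cos(a),.018*np.sin(a),0*a]
J=[]
for p in [(.5637,.0912,.1605),(.5658,.0951,.164)]:
  I=cv2.resize(c['color'][180:280,330:400],None,fx=5.5,fy=5.5,interpolation=2)
  for q in (p,(p[0],p[1],p[2]-.048)):
    for u in proj(c,ring+q): cv2.circle(I,tuple(((u+.5-[330,180])*5.5).astype(int).tolist()),1,(0,255,0),-1)
  for r,z in((.008,.062),(.011,.03)):
    for u in proj(c,ring*r/.018+[.5667,.0963,z]): cv2.circle(I,tuple(((u+.5-[330,180])*5.5).astype(int).tolist()),1,(0,255,255),-1)
  J.append(I)
cv2.imwrite('pics/f1.png',np.hstack(J))
t=pickle.load(open('f_top.pkl','rb')); crop(t['color'],240,90,360,210,5,'f2.png')
E
```

```text
[0.5669595  0.09720708 0.12955782] [-179.95482174   -0.28602959  -15.89447015] 0.035506807898010646 [-0.56355    -0.18193985  0.43705406] 5.25
```

View pics/f1.png

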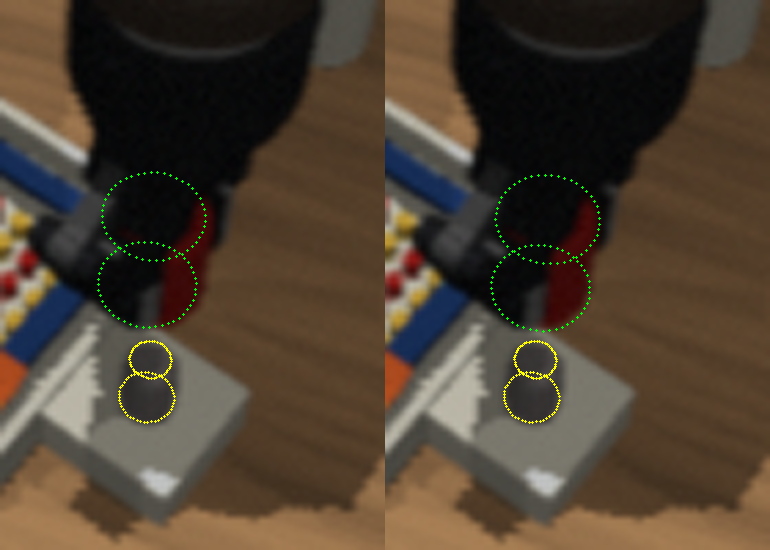

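View pics/f2.png

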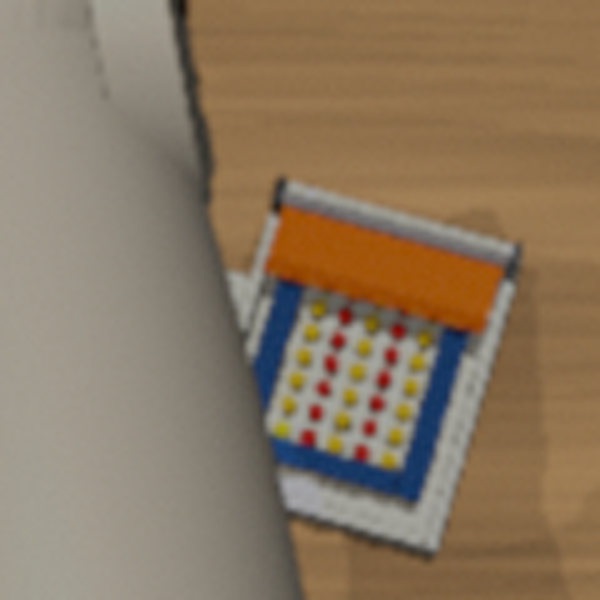

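```bash
python3 -m handwheel '[[1,0.001,0.001,-0.02,0],[1,0.001,0.001,-0.035,0],[1,0.001,0.001,-0.045,0],[1,0.001,0.001,-0.052,0],[1,0.001,0.001,-0.056,0]]'
python3 -m handwheel '[[1,0,0,-0.003,0],[1,0,0,-0.006,0],[1,0,0,-0.008,0]]'; python3 look.py g wrist scene
```

```text
time: 5.85
ee_pos: [0.5681, 0.0982, 0.0733]
tcp_rot: [-179.9, -0.3, -15.9]
wrist_force: [0.4, 0.0, -0.0]
opening: 0.0356
time: 6.15
ee_pos: [0.5685, 0.0985, 0.0656]
tcp_rot: [-179.9, -0.4, -15.9]
wrist_force: [0.8, 2.4, 0.6]
opening: 0.0356
[0.56849775 0.09848212 0.06563125] [-179.8924849    -0.35056555  -15.90031439] 0.03556624929381805 [0.77268146 2.36140662 0.57588814] 6.15
```

```bash
python3 - <<'E'
from h import *
a=cv2.resize(cv2.imread('pics/g_wrist.png')[130:380,220:420],None,fx=2,fy=2,interpolation=2); b=cv2.resize(cv2.imread('pics/g_scene.png')[180:280,330:400],None,fx=5,fy=5,interpolation=2)
cv2.imwrite('pics/g1.png',np.hstack([a,b]))
E
```

```text
(no output)
```

View pics/g1.png

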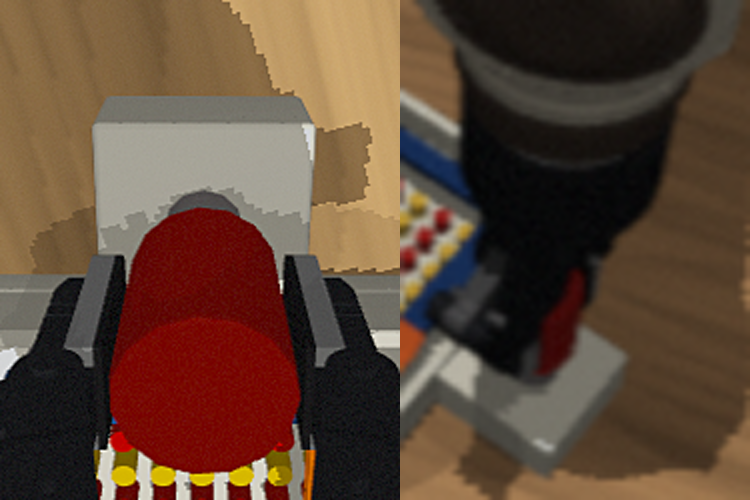

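Sleeve is over the spigot (wrist crop, sleeve at ~(205,330), spigot foot at (203,205)) and centred; a light +y side load. I continue down with a 1 mm +y nudge.

```bash
python3 -m handwheel '[[1,0,0.001,-0.004,0],[1,0,0.001,-0.008,0],[1,0,0.001,-0.012,0],[1,0,0.001,-0.015,0]]'
```

```text
time: 6.65
ee_pos: [0.5681, 0.0993, 0.0498]
tcp_rot: [-179.9, -0.3, -15.9]
wrist_force: [1.5, 0.1, -0.9]
opening: 0.0357
```

```bash
python3 -m handwheel '[[1,0,0,-0.003,0],[1,0,0,-0.006,0],[1,0,0,-0.009,0],[1,0,0,-0.009,0]]'
```

```text
time: 7.05
ee_pos: [0.5682, 0.0993, 0.0425]
tcp_rot: [-179.9, -0.4, -15.9]
wrist_force: [-6.1, -1.7, 13.7]
opening: 0.0353
```

```bash
python3 -m handwheel '[[1,0,0,0.0005,0],[0.3,0,0,0.0005,0],[0.3,0,0,0.0005,0],[0.3,0,0,0.0005,0],[0.3,0,0,0.0005,0]]'
python3 -m handwheel '[[0.3,0,0,0.02,0],[0.3,0,0,0.06,0],[0.3,0,0,0.1,0],[0.3,0,0,0.14,0],[0.3,0,0,0.14,0]]'; python3 look.py i wrist scene;  python3 - <<'E'
from h import *
a=cv2.resize(cv2.imread('pics/i_wrist.png'),None,fx=.8,fy=.8,interpolation=2)[:300]; b=cv2.resize(cv2.imread('pics/i_scene.png')[180:280,330:400],None,fx=3,fy=3,interpolation=2)
cv2.imwrite('pics/i1.png',np.hstack([a,b]))
E
```

```text
time: 7.55
ee_pos: [0.5681, 0.0993, 0.0427]
tcp_rot: [-179.9, -0.3, -15.9]
wrist_force: [0.0, -0.2, -0.6]
opening: 0.0598
time: 8.05
ee_pos: [0.57, 0.0996, 0.1888]
tcp_rot: [-179.7, -0.8, -15.9]
wrist_force: [0.3, 0.2, 1.0]
opening: 0.0597
[0.57000082 0.09963041 0.1887637 ] [-179.70556378   -0.76815323  -15.9061375 ] 0.05974194889547648 [0.31610309 0.21079644 0.98074656] 8.05
```

View pics/i1.png

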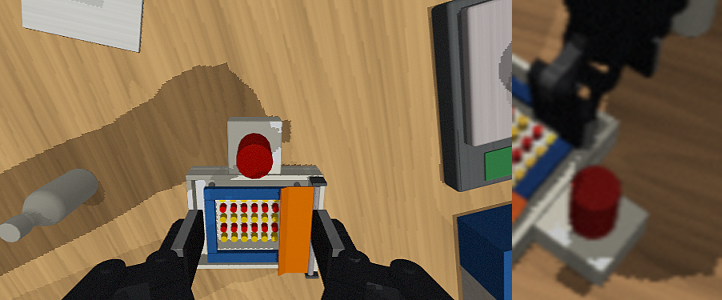

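```bash
python3 - <<'E'
from h import *
import pickle
w=pickle.load(open('i_wrist.pkl','rb'));s=pickle.load(open('i_scene.pkl','rb'))
crop(w['color'],280,150,360,230,5,'i2.png');crop(s['color'],330,220,380,270,8,'i3.png')
a=cv2.imread('pics/i2.png');b=cv2.imread('pics/i3.png')
ang=np.linspace(0,6.28,60); ring=np.c_[.018*np.cos(ang),.018*np.sin(ang),0*ang]
for z in(.078,.03):
  for u in proj(w,ring+[.5667,.0963,z]): cv2.circle(a,tuple(((u+.5-[280,150])*5).astype(int).tolist()),1,(0,255,0),-1)
  for u in proj(s,ring+[.5667,.0963,z]): cv2.circle(b,tuple(((u+.5-[330,220])*8).astype(int).tolist()),1,(0,255,0),-1)
cv2.imwrite('pics/i4.png',np.hstack([a,b]))
E
```

```text
(no output)
```

View pics/i4.png

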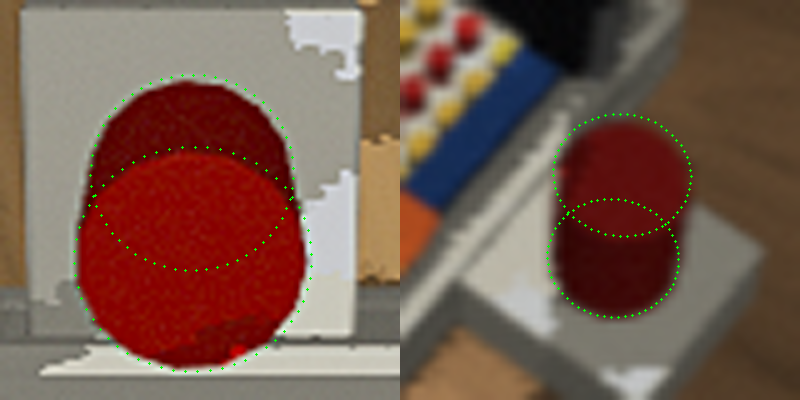

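```bash
python3 -c "
from workcell import get_obs;print(get_obs()['q'])"; python3 -m handwheel '[[0.3,-0.125,0.2,0,78],[0.3,-0.125,0.2,0,78],[0.3,-0.125,0.2,0,78],[0.3,-0.125,0.2,0,78],[0.3,-0.125,0.2,0,78]]'
python3 -m handwheel '[[0.3,-0.005,0,0,36],[0.3,-0.005,0,0,36],[0.3,-0.005,0,0,36],[0.3,-0.005,0,0,36],[0.3,-0.005,0,0,36]]'
python3 -c "
from workcell import get_obs;print(get_obs()['q'])"
```

```text
[ 9.95048476e+00  7.54100884e+00  7.55366521e+00  8.95730270e+01
 -6.81775072e-02  1.15853060e+02]
time: 8.65
ee_pos: [0.4413, 0.3011, 0.1815]
tcp_rot: [-179.9, -0.2, 27.5]
wrist_force: [0.9, 0.1, 0.8]
opening: 0.0602
time: 9.15
ee_pos: [0.4356, 0.3007, 0.1794]
tcp_rot: [-179.8, -0.1, 63.8]
wrist_force: [0.0, 0.4, 0.0]
opening: 0.0594
[34.49684574  1.41173697  0.6019657  89.22408045  0.22365731 60.68955845]
```

```bash
python3 -m handwheel '[[0.3,0.009,0,0,-1.5],[0.3,0.009,0,0,-1.5]]'; python3 look.py k wrist
```

```text
time: 9.35
ee_pos: [0.4451, 0.3004, 0.1777]
tcp_rot: [-179.7, 0.0, 62.1]
wrist_force: [0.3, 0.2, 0.2]
opening: 0.0593
[0.44507349 0.30041792 0.17773426] [-1.79737395e+02  3.19588343e-02  6.21339926e+01] 0.059273526943839513 [0.3058102  0.24558057 0.21080485] 9.35
```

View pics/k_wrist.png

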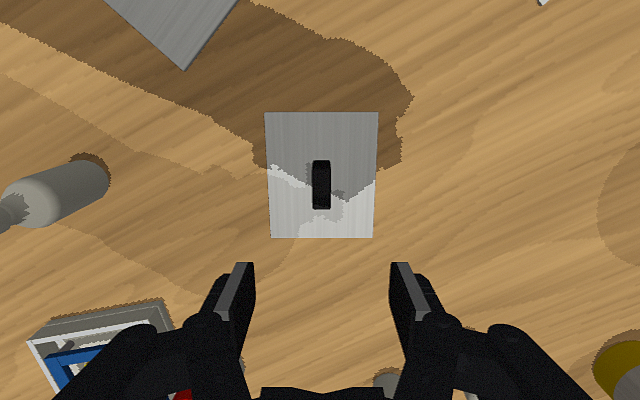

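```bash
python3 - <<'E'
from h import *
import pickle
w=pickle.load(open('k_wrist.pkl','rb'))
exec(open('m1.py').read().split("print('sleeve")[0])
P=onz(w,[(264,112),(378.5,112),(373,238.5),(270.5,238.5)],.005);print(P,P.mean(0),[np.linalg.norm(P[i]-P[i-1]) for i in range(4)])
e=P[1]+P[2]-P[0]-P[3]; print('y-dir yaw',np.degrees(np.arctan2(e[1],e[0]))); e=P[0]+P[1]-P[2]-P[3]; print('x',np.degrees(np.arctan2(e[1],e[0])))
pts=[(w,np.array(a)) for a in [(264,112),(378.5,112),(373,238.5),(270.5,238.5)]]
top=[T(*a) for a in [(32,413),(125,252),(258,325),(167,487)]]; sc=[S(*a) for a in [(578,307),(670,388),(758,305),(668,230)]]
loc=np.array([[-60,50],[60,50],[60,-50],[-60,-50]])/1000
def f(x):
  r=R.from_euler('z',x[2]).as_matrix(); q=np.c_[loc,np.full(4,x[3])]@r.T+[x[0],x[1],0]
  out=[]
  for c,uv in((t,top),(s,[sc[1],sc[2],sc[3],sc[0]]),(w,[pts[i][1] for i in order])): out.append((proj(c,q)-np.array(uv))/c['K'][0,0]*1000)
  return np.concatenate(out).ravel()
import itertools
best=None
for k in range(4):
  for srot in range(4):
    order=np.roll(range(4),k)
    sc2=[S(*a) for a in [(578,307),(670,388),(758,305),(668,230)]]; 
    for rev in(0,1):
      o2=list(np.roll(range(4),k)); o2=o2[::-1] if rev else o2; order=o2
      ss=list(np.roll(range(4),srot))
      for rv in(0,1):
        s3=[sc2[i] for i in (ss[::-1] if rv else ss)]; sc=[s3[3],s3[0],s3[1],s3[2]]
        r=least_squares(f,[.445,.3,-.485,.005],loss='soft_l1')
        if best is None or r.cost<best[0].cost: best=(r,f(r.x).reshape(3,4,2).round(1))
print(best[0].x,np.degrees(best[0].x[2]),best[1])
I=cv2.resize(w['color'][100:250,250:400],None,fx=4,fy=4,interpolation=2)
r=R.from_euler('z',best[0].x[2]).as_matrix()
for z,h in((.005,(60,50)),(.04,(18,8)),(.0,(60,50))):
  q=np.array([[a*h[0],b*h[1],z*1000] for a,b in((-1,1),(1,1),(1,-1),(-1,-1))])/1000@r.T+[best[0].x[0],best[0].x[1],0]
  cv2.polylines(I,[((proj(w,q)+.5-[250,100])*4).astype(np.int32)],True,(0,255,0),1)
cv2.imwrite('pics/k1.png',I)
E
```

```text
[[0.36875763 0.28246677 0.005     ]
 [0.41519386 0.3703835  0.005     ]
 [0.52192274 0.31494201 0.005     ]
 [0.47515063 0.22631043 0.005     ]] [0.44525621 0.29852568 0.005     ] [np.float64(0.12030380562162747), np.float64(0.09942672473880616), np.float64(0.12026975195181594), np.float64(0.10021569947422142)]
y-dir yaw 62.16827068564421
x 152.36192529496753
[ 0.44528494  0.2987194  -0.48410248  0.00482886] -27.73702881806237 [[[-0.2 -0.2]
  [ 0.3 -2.2]
  [ 1.5 -2.6]
  [ 0.4 -0.2]]

 [[ 0.7 -2.7]
  [-2.  -0.3]
  [-3.3 -2.9]
  [-2.6 -3.3]]

 [[ 1.8 -0.1]
  [-0.1 -1. ]
  [ 0.6 -0.6]
  [ 0.1  0.5]]]
```

View pics/k1.png

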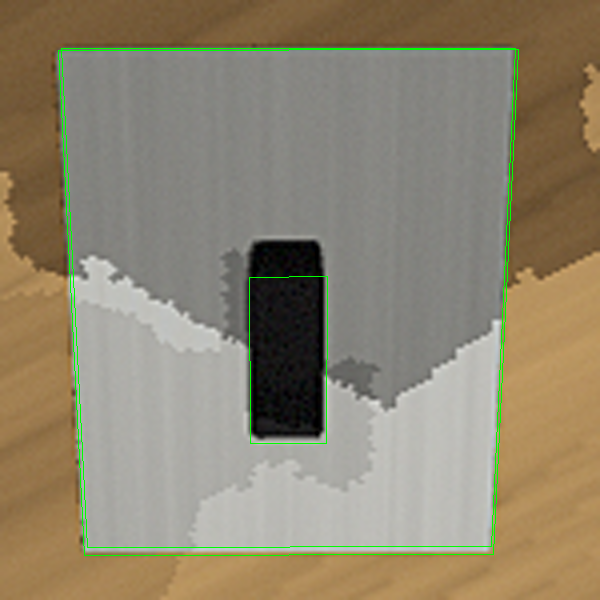

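```bash
python3 -m handwheel '[[0.3,0,-0.0017,-0.04,0],[0.3,0,-0.0017,-0.08,0],[0.3,0,-0.0017,-0.12,0],[0.3,0,-0.0017,-0.15,0],[0.3,0,-0.0017,-0.167,0]]'
python3 -m handwheel '[[0.3,0,0,0,0],[0.3,0,0,0,0]]'; python3 look.py l wrist
```

```text
time: 10.0
ee_pos: [0.4433, 0.298, 0.0088]
tcp_rot: [-179.7, 0.1, 62.2]
wrist_force: [-0.5, -0.1, 0.2]
opening: 0.0598
time: 10.2
ee_pos: [0.443, 0.2978, 0.0089]
tcp_rot: [-179.6, 0.2, 62.2]
wrist_force: [0.1, 0.1, -0.0]
opening: 0.0594
[0.44300386 0.29778523 0.00885251] [-179.64320859    0.18584857   62.19359892] 0.059353798653810956 [ 0.05242982  0.12832042 -0.00825961] 10.2
```

View pics/l_wrist.png

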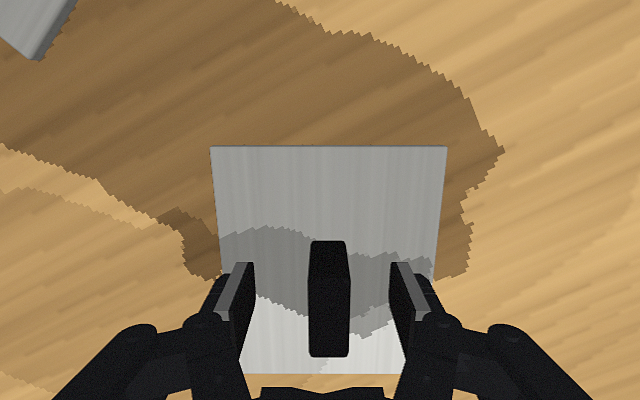

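```bash
python3 -m handwheel '[[0.3,0.002,0.001,0.001,0],[1,0.002,0.001,0.001,0],[1,0.002,0.001,0.001,0],[1,0.002,0.001,0.001,0],[1,0.002,0.001,0.001,0]]' 70
python3 -m handwheel '[[1,0,0,0,0],[1,0,0,0,0]]'; python3 -c "
from workcell import get_obs
o=get_obs();print(o['ee_pos'],o['tcp_rot'],o['opening'],o['wrist_force'])"
```

```text
time: 10.75
ee_pos: [0.4459, 0.2993, 0.0113]
tcp_rot: [-179.7, 0.1, 62.2]
wrist_force: [-2.3, -0.8, 4.7]
opening: 0.0148
time: 10.95
ee_pos: [0.4458, 0.2993, 0.0113]
tcp_rot: [-179.7, 0.1, 62.2]
wrist_force: [0.7, -0.4, 0.9]
opening: 0.015
[0.44583931 0.29933557 0.01129785] [-1.79711793e+02  5.64398841e-02  6.21943264e+01] 0.015001566708157051 [ 0.67596915 -0.40188636  0.90776574]
```

```bash
python3 -m handwheel '[[1,0,0,0.04,0],[1,0,0,0.08,0],[1,0,0,0.12,0],[1,0,0,0.15,0],[1,0,0,0.15,0]]'
python3 -m handwheel '[[1,0.046,-0.28,0,11.6],[1,0.046,-0.28,0,11.6],[1,0.046,-0.28,0,11.6],[1,0.046,-0.28,0,11.6],[1,0.046,-0.28,0,11.6]]'
python3 look.py m wrist scene
```

```text
time: 11.45
ee_pos: [0.4472, 0.3002, 0.1656]
tcp_rot: [-179.9, -0.3, 62.2]
wrist_force: [0.3, 0.8, -1.6]
opening: 0.015
time: 11.95
ee_pos: [0.4865, 0.0547, 0.1639]
tcp_rot: [-179.8, -0.2, 73.8]
wrist_force: [0.7, 0.9, -1.1]
opening: 0.0147
[0.48651503 0.05470097 0.16388026] [-179.80922156   -0.22684216   73.82105332] 0.01474017597867764 [ 0.65424264  0.8613434  -1.06851688] 11.95
```

View pics/m_wrist.png

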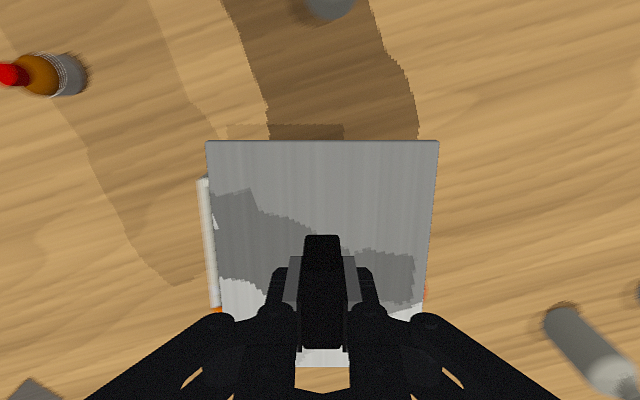

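View pics/m_scene.png

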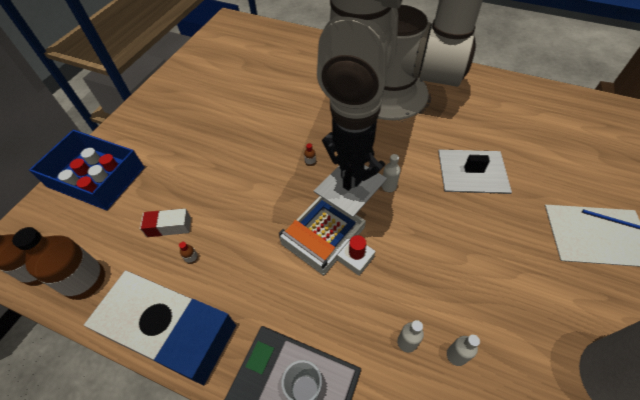

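```bash
python3 - <<'E'
from h import *
exec(open('m1.py').read().split("print('sleeve")[0])
print('white',onz(s,S(487,157),0),'amber',onz(s,S(271,89),0)); print(onz(t,T(440,522),.06),onz(t,[361,242],.06))
# near rim height: near corners two views
print('rim L',tri([(t,T(473,303)),(s,S(419,245))]),tri([(t,T(668,361)),(s,S(306,173))]))
E
python3 - <<'E'
from h import *
crop(cv2.imread('pics/m_scene.png'),270,180,400,280,6,'m1.png')
E
```

```text
white [[0.34983408 0.11168265 0.        ]] amber [[ 0.34831376 -0.11203513  0.        ]]
[[0.34591137 0.10341234 0.06      ]] [[ 0.34255759 -0.11439975  0.06      ]]
rim L (array([0.48302807, 0.08819983, 0.02930697]), np.float64(0.2067884913576563)) (array([ 0.44715651, -0.03266716,  0.02634092]), np.float64(0.07504129571100293))
```

View pics/m1.png

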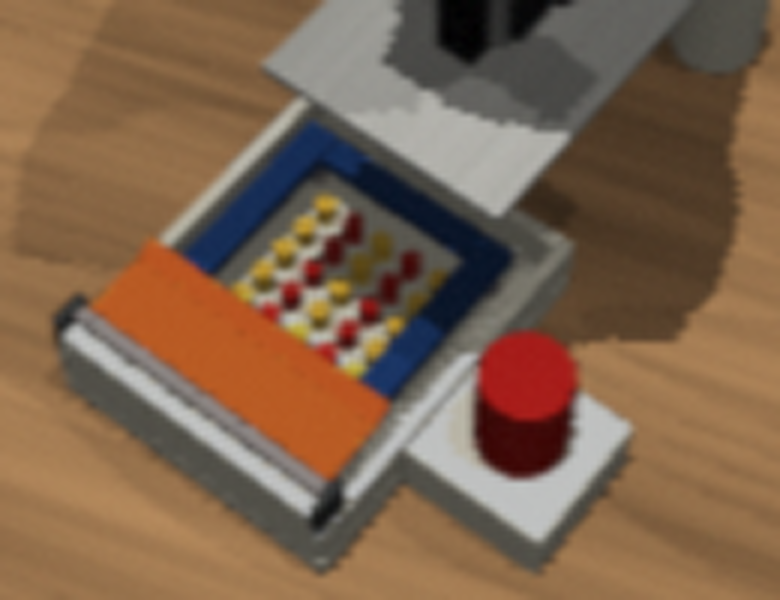

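```bash
python3 -m handwheel '[[1,0.0135,-0.038,0,0],[1,0.0135,-0.038,-0.02,0],[1,0.0135,-0.038,-0.05,0],[1,0.0135,-0.038,-0.08,0],[1,0.0135,-0.038,-0.095,0]]'
python3 -m handwheel '[[1,0,0,0,0],[1,0,0,0,0]]'; python3 look.py n scene wrist
python3 - <<'E'
from h import *
a=cv2.imread('pics/n_scene.png'); crop(a,270,160,400,280,5,'n1.png')
E
```

```text
time: 12.65
ee_pos: [0.4986, 0.0187, 0.0657]
tcp_rot: [-179.6, -0.2, 73.7]
wrist_force: [-0.2, 0.4, -1.3]
opening: 0.0148
time: 12.85
ee_pos: [0.4984, 0.0196, 0.0659]
tcp_rot: [-179.5, -0.2, 73.8]
wrist_force: [-0.2, -0.5, -1.2]
opening: 0.0148
[0.49844265 0.01955391 0.06587197] [-1.79524648e+02 -1.67295846e-01  7.38083926e+01] 0.014831137194642885 [-0.17342779 -0.54842381 -1.15189762] 12.85
```

View pics/n1.png

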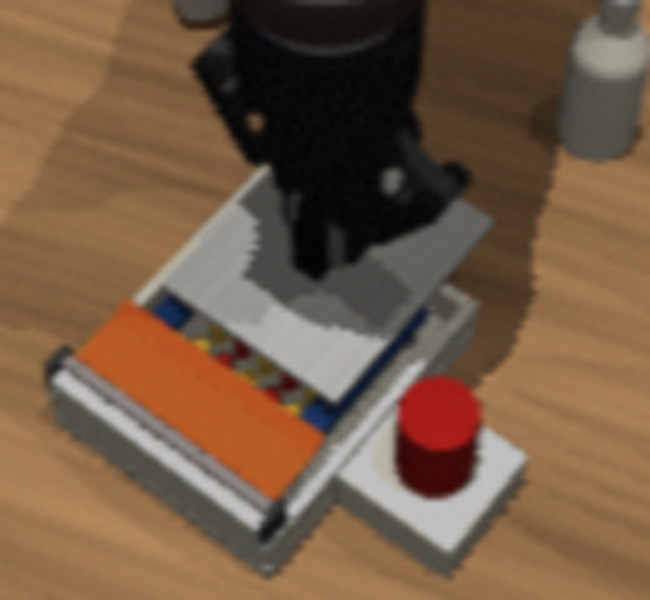

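View pics/n_wrist.png

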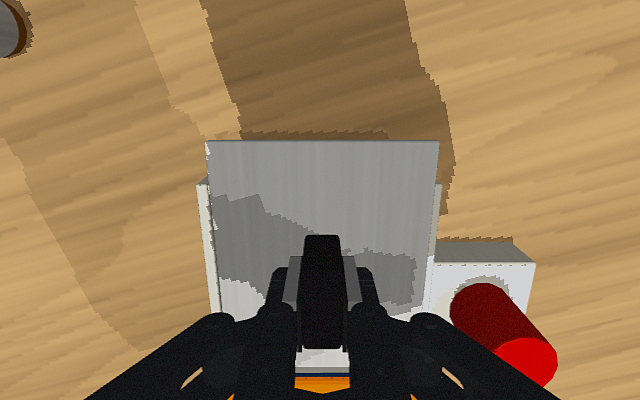

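```bash
python3 - <<'E'
from h import *
import pickle
s=pickle.load(open('n_scene.pkl','rb'))
N=lambda x,y:np.array([(x+.5)/5-.5+270,(y+.5)/5-.5+160])
def tr(p): 
  d=p-np.array([.5403,.005,0]); a=np.radians(-16.16); return np.array([d[0]*np.cos(a)+d[1]*np.sin(a),-d[0]*np.sin(a)+d[1]*np.cos(a),d[2]]).round(4)
for n,uv,z in(('frontR',(337,401),.0596),('frontL',(163,285),.0596),('backR',(492,217),.0596),('strip L',(126,302),.0526),('strip R',(326,438),.0526)): print(n,tr(onz(s,N(*uv),z)[0]))
E
```

```text
frontR [0.0152 0.0534 0.0596]
frontL [ 0.0166 -0.0441  0.0596]
backR [-0.1042  0.0513  0.0596]
strip L [ 0.0307 -0.0547  0.0526]
strip R [0.0293 0.0584 0.0526]
```

```bash
python3 -m handwheel '[[1,0.001,-0.003,-0.003,0],[1,0.001,-0.003,-0.006,0],[1,0.001,-0.003,-0.009,0],[1,0.001,-0.003,-0.011,0],[1,0.001,-0.003,-0.012,0]]'
python3 -m handwheel '[[1,0,0,-0.001,0],[1,0,0,-0.001,0]]'
```

```text
time: 13.45
ee_pos: [0.5002, 0.0161, 0.0548]
tcp_rot: [-179.6, -0.2, 73.8]
wrist_force: [0.2, -0.4, -1.2]
opening: 0.0149
time: 13.65
ee_pos: [0.5001, 0.0161, 0.0536]
tcp_rot: [-179.6, -0.2, 73.8]
wrist_force: [-0.1, -0.9, -1.1]
opening: 0.0148
```

```bash
python3 -m handwheel '[[1,0,0,-0.001,0],[1,0,0,-0.001,0]]'
python3 -m handwheel '[[1,0,0,-0.001,0],[1,0,0,-0.001,0]]'
python3 -m handwheel '[[1,0,0,-0.001,0],[1,0,0,-0.001,0]]'; python3 -c "
from workcell import get_obs
o=get_obs();print(o['torque'])"
```

```text
time: 13.85
ee_pos: [0.5001, 0.0161, 0.0525]
tcp_rot: [-179.6, -0.2, 73.8]
wrist_force: [-0.3, -0.4, -2.4]
opening: 0.0152
time: 14.05
ee_pos: [0.5002, 0.0161, 0.0516]
tcp_rot: [-179.6, -0.2, 73.8]
wrist_force: [-0.8, -0.2, -1.5]
opening: 0.0147
time: 14.25
ee_pos: [0.5002, 0.0162, 0.0507]
tcp_rot: [-179.6, -0.2, 73.8]
wrist_force: [-0.9, 0.1, 1.9]
opening: 0.0146
[-0.0149095   0.2216291  -0.00879423]
```

```bash
python3 -m handwheel '[[1,0,0,0.0017,0],[1,0.004,-0.001,0.0017,0],[1,0.009,-0.0026,0.0017,0],[1,0.014,-0.0041,0.0017,0],[1,0.019,-0.0055,0.0017,0]]'; python3 look.py o scene
python3 - <<'E'
from h import *
a=cv2.imread('pics/o_scene.png'); crop(a,270,160,400,280,5,'o1.png')
E
```

```text
time: 14.75
ee_pos: [0.5197, 0.0105, 0.0523]
tcp_rot: [-179.6, -0.2, 73.8]
wrist_force: [-0.3, -0.3, -1.8]
opening: 0.0154
[0.51971299 0.01045421 0.05226203] [-179.63776877   -0.19757698   73.75877899] 0.015440798249651671 [-0.34042069 -0.28230614 -1.83443268] 14.75
```

View pics/o1.png

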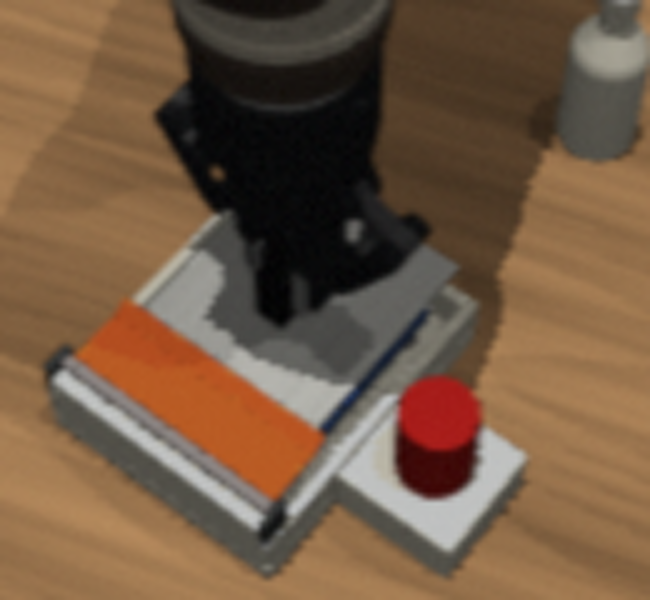

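```bash
python3 -m handwheel '[[1,0.005,-0.0008,0,0],[1,0.0095,-0.0018,0,0],[1,0.0125,-0.0026,0,0]]'
python3 -m handwheel '[[1,0.004,-0.0012,0,0],[1,0.009,-0.0026,0,0],[1,0.009,-0.0026,0,0]]'; python3 look.py p scene
python3 - <<'E'
from h import *
a=cv2.imread('pics/p_scene.png'); crop(a,270,160,400,280,5,'p1.png')
E
```

```text
time: 15.1
ee_pos: [0.5333, 0.0076, 0.0522]
tcp_rot: [-179.7, -0.2, 73.8]
wrist_force: [-0.1, 1.1, -1.5]
opening: 0.015
time: 15.4
ee_pos: [0.5428, 0.0049, 0.0521]
tcp_rot: [-179.7, -0.2, 73.7]
wrist_force: [-0.2, -0.2, -1.9]
opening: 0.0151
[0.54282541 0.00488224 0.05213722] [-179.67567965   -0.20178865   73.74769169] 0.015098314136604531 [-0.16505133 -0.18110307 -1.92168496] 15.4
```

View pics/p1.png

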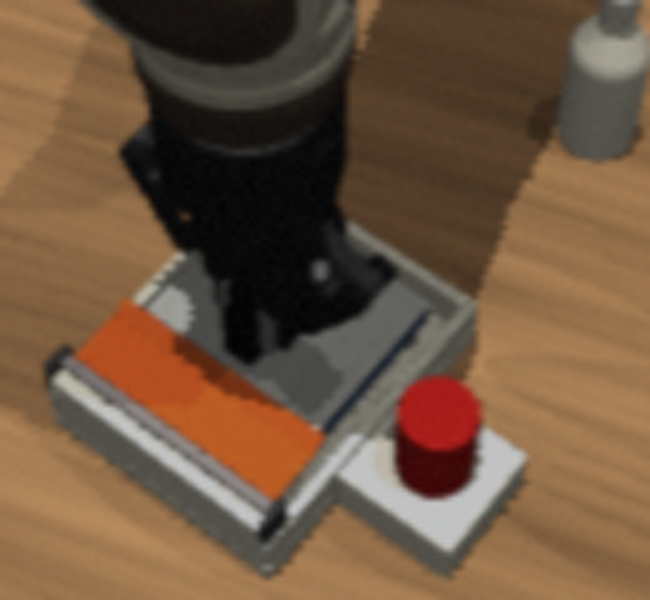

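```bash
python3 -m handwheel '[[1,0,0,-0.0015,0],[1,0,0,-0.003,0],[1,0,0,-0.0045,0],[1,0,0,-0.0045,0]]'; python3 -m handwheel '[[1,0,0,-0.001,0],[1,0,0,-0.001,0]]';python3 -c "
from workcell import get_obs
o=get_obs();print(o['torque'])"
```

```text
time: 15.85
ee_pos: [0.5425, 0.005, 0.0482]
tcp_rot: [-179.7, -0.2, 73.8]
wrist_force: [-3.0, 1.3, 5.8]
opening: 0.0152
time: 16.05
ee_pos: [0.5425, 0.005, 0.048]
tcp_rot: [-179.7, -0.2, 73.8]
wrist_force: [-2.8, 0.6, 7.2]
opening: 0.015
[-0.24306694  0.69535801 -0.00640775]
```

```bash
python3 -m handwheel '[[1,0,0,-0.0015,0],[1,0,0,-0.002,0],[1,0,0,-0.002,0]]'; python3 look.py q scene wrist top; python3 -c "
from workcell import get_obs
o=get_obs();print(o['torque'])"
python3 - <<'E'
from h import *
a=cv2.imread('pics/q_scene.png'); crop(a,270,160,400,280,5,'q1.png')
crop(cv2.imread('pics/q_top.png'),240,90,360,210,5,'q2.png')
E
```

```text
time: 16.35
ee_pos: [0.5426, 0.005, 0.0473]
tcp_rot: [-179.8, -0.2, 73.8]
wrist_force: [-4.1, 0.7, 10.5]
opening: 0.0146
[0.54255724 0.00503454 0.04725256] [-179.80389836   -0.21380573   73.76345771] 0.014577150966861845 [-4.07030058  0.69279942 10.45691098] 16.35
[-0.22996447  1.05663215 -0.01071684]
```

View pics/q1.png

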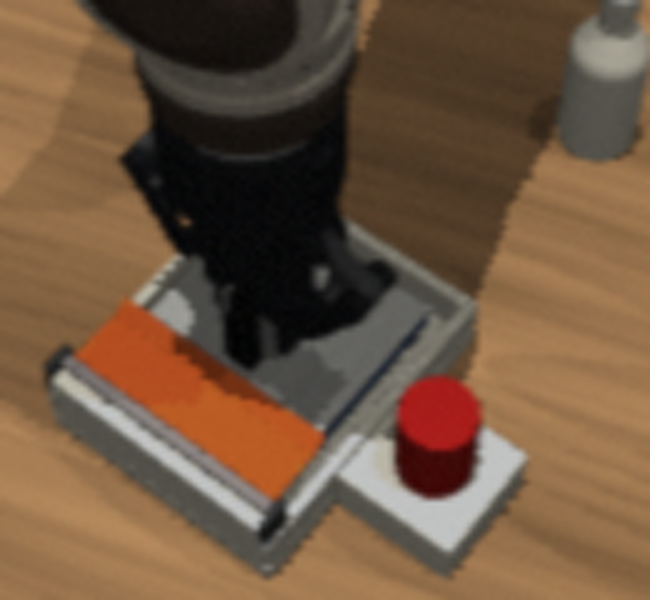

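View pics/q_wrist.png

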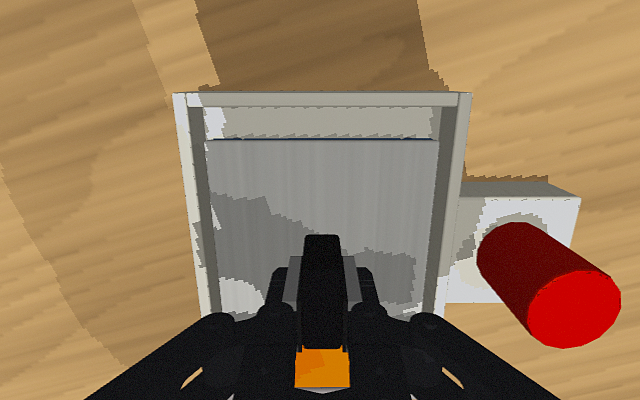

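View pics/q2.png

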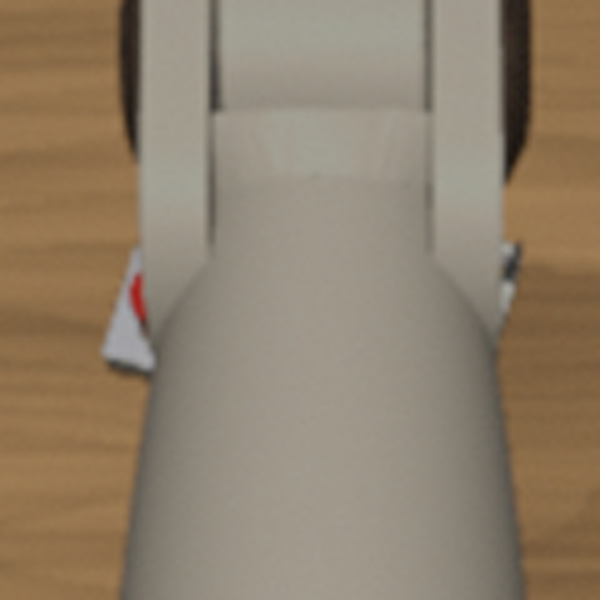

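```bash
python3 -m handwheel '[[1,0,0,-0.0015,0],[1,0,0,-0.0015,0],[1,0,0,-0.0015,0],[1,0,0,-0.0015,0]]'; python3 -c "
from workcell import get_obs
o=get_obs();print(o['torque'],o['qd'])"
```

```text
time: 16.9
ee_pos: [0.5426, 0.005, 0.0472]
tcp_rot: [-179.9, -0.2, 73.8]
wrist_force: [-5.3, 0.6, 13.6]
opening: 0.015
[-0.19048251  1.28575601 -0.00737955] [-0.01235615 -0.09266043 -0.01495736 -0.00218828 -0.05415246  0.02184749]
```

Firm and at rest: about 15 N on the seal, which is at its stop.

```bash
python3 -c "
from workcell import job_done,get_obs
print(job_done()); o=get_obs(); print(o['ee_pos'],o['wrist_force'],o['opening'])"
```

```text
the job is handed in; nothing more can be done
None
the job is handed in; nothing more can be done
```

I pushed the sleeve fully home on the spigot and let go. Then I tucked the plate under the strip, pressed it down, and handed the job in at about 17 s while still holding it. I don't have the verdict, since handing in reports none.

**Sleeve:** After release, its outline matched the predicted home position on the spigot (foot at 30 mm, top at 78 mm) in both the wrist and scene views. I felt 13.7 N of contact force at the bottom of the push.

**Plate:**
- By the arm's reading, its centre is at x ≈ +2 mm, y ≈ +1 mm in the tray frame. That puts the edge about 26 mm under the strip.
- It is square to within 1° and level to within about 0.3°, judging by the tool.
- I slid it in about 1 mm above the seal without any notable force.
- The tool then went 3.8 mm below first contact, with about 13.6 N on the wrist, so the seal is at or near fully down. The gripper still held the rib, reading 15 mm open at the last check.

**Surroundings:** The strip lay flat in the last scene image, and I saw no bottle or carton contact.

**Disagreements in my checks:**
- The wrist camera placed the held sleeve about 4 mm away from where the scene view and the measurement before gripping put it. I trusted those two, and the fit confirmed them.
- Before lowering, the scene view put the plate about 2 to 3 mm more to +y than aimed for, and I corrected that. In the last scene image a thin line of seal shows on the +y side, so a sideways error of 1 to 2 mm may remain, against the 8 mm allowed.

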